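# Show the camera the hidden index line with an inspection mirror

## Task

Turn the bench lamp up by sliding its dimmer to the long line on its scale. Then take the inspection mirror out of the instrument rest and hold it beside the goniometer head in front of the video microscope, angled so that the microscope sees the index line on the hidden side of the head in the middle of the mirror. Finish while still holding the mirror there, quite still and touching nothing else; do not knock the mirror against the station, and leave everything else where it is.

Things in the scene. Friction and masses are not known exactly. Their poses are not given: they have to be found in the camera images.
- dimmer (a joint): the lamp's dimmer fader, 60 mm of travel: 0 m at the end of the slot farthest from the lamp's post, growing to 0.060 towards the post (the x axis of dimmer_line). It stays where it is left and needs about 2 N to move. At the long scale line it reads 0.045
- dimmer_grip (a point): centre of the dimmer's black cap: 12 mm along the slot (x), 24 mm across it (y), 19 mm high, a white line across its top, its foot 2 mm above the deck. The lamp's foot is a grey box 220 x 115 mm, its deck 34 mm above the table; the lamp's post (14 mm thick, 34 mm at its foot, 220 mm high, lamp head on top) stands in line with the slot, 160 mm beyond the slot's start
- dimmer_line (a point): point on the deck of the lamp's foot (34 mm above the table), in the middle of the slot, level with the long white scale line, the fourth of five lines, 15 mm apart; x axis along the slot towards the post, z up
- mirror_grip (a point): middle of the handle of the inspection mirror: square section 11 x 11 mm, handle 130 mm long, 70 g in all; this point is the section's centre. Axes as for mirror_glass. The mirror lies level in one of the two lanes of the white instrument rest (either one), glass end away from the robot, handle axis 51 mm above the table
- mirror_glass (a point): centre of the round glass (35 mm, in a 39 mm steel shell 5 mm thick) at the end of the thin stem. x axis: straight out of the reflecting face; z: up while in the rest, in the plane of the glass. The handle is bent back: seen from above (z) it points away from the glass at 130 degrees anticlockwise from x; mirror_grip lies at (-64, +77, 0) mm in these axes
- lens (a point): centre of the front lens of the horizontal video microscope (38 mm thick black barrel), 120 mm above the table. It looks along its own -y axis (z up); it sees sharply from 105 to 175 mm in front of the lens, and the middle of its picture is its axis
- mark (a point): the index line: a dark upright line 10 mm high on a small brass scale plate (16 x 12 mm) on the end of the goniometer head's top slide block. In the axes of lens it is at (+46, -101, 0) mm; its plate faces (-0.77, -0.64, 0), towards the spot on the microscope's axis 140 mm from the lens. The head is 50 mm wide, its spindle 25 mm behind the plate, its pin's top 176 mm above the table
- sight_point (a point): a point in the air on the straight line from the mark to the lens, 33 mm from the mark. A mirror whose centre is on the microscope's axis at its working distance and that squarely faces this point (the line straight out of the middle of its glass passes through it) shows the mark to the microscope in the middle of the glass
- mirror: the whole inspection mirror; same origin and axes as mirror_glass
- rest: the white instrument rest, foot plate 100 x 170 x 6 mm; origin under its middle, x along the lanes (away from the robot), lanes at y = +37.5 and -37.5 mm. Handles lie in open-topped notches in two cross walls 6 mm thick at x = +36 and -36 mm (notch floor 46, wall tops 55 mm above the table), the handle's middle between the walls with room for fingers
- station: aluminium breadboard (190 x 340 x 12 mm) with microscope and goniometer head, all fixed; origin at table height below the microscope's axis, 140 mm before the lens; axes parallel to lens. In them the board reaches from (-65, -50) to (+125, +290) mm, the microscope with its clamp from y = 140 to 300 mm, 25 mm either side of x = 0, up to 145 mm high
- spatula: bystander: a micro-spatula with the same 130 mm handle and a flat paddle in place of the mirror, lying in the rest's other lane; origin near its paddle, 100 mm from the middle of its handle
- spare_head: bystander: a spare goniometer head of bare metal, 60 mm high, standing; origin under it
- thermometer: bystander: a white hand-held thermometer with a display, 140 x 75 x 22 mm, lying flat; origin under it
- grease: bystander: a white jar, 44 mm thick, 40 mm high; origin under it
- puck: bystander: a round metal sample puck, 60 mm thick, 26 mm high; origin under it
- hex_key: bystander: a small L-shaped hex key, 75 mm long, lying; origin at its bend
- vial_rack: bystander: a grey block 50 x 120 mm with five capped vials, 68 mm high; origin under it
- screwdriver: bystander: a screwdriver with a black handle, 160 mm long, lying; origin in its middle
Things that resemble listed ones, but are neither listed nor needed, are in the scene too. What is shaped like the mirror but red is not meant.

How it is judged:
On the way, in this order (a step that is already met when the one before it is completed fails the run):
1. the dimmer stands at the long line (value of joint dimmer between 0.0405 and 0.0495 m), for 0.2 s.
2. the mirror is lifted out of the rest in the fingers (height (world z) of mirror_grip above 0.075 m and contact force between the fingers and mirror above 1 N), for 0.2 s.
At the end, for the whole second after the job is handed in: Dimmer within 4.5 mm of the long line. Mirror gripped and still, touching neither station nor rest; glass centre within 14 mm of the microscope's axis (sideways, height), 105 to 175 mm from the lens; the line straight out of the glass centre passes within 10 mm of the sight point each way (all of step 1 and contact force between the fingers and mirror above 1 N and contact force between mirror and station below 0.1 N and contact force between mirror and rest below 0.1 N and height (world z) of mirror_glass above 0.1 m and linear speed of mirror below 0.02 m/s and angular speed of mirror below 0.15 rad/s and x of mirror_glass in the frame of lens between -0.014 and 0.014 m and z of mirror_glass in the frame of lens between -0.014 and 0.014 m and y of mirror_glass in the frame of lens between -0.175 and -0.105 m and x of sight_point in the frame of mirror_glass above 0.03 m and y of sight_point in the frame of mirror_glass between -0.01 and 0.01 m and z of sight_point in the frame of mirror_glass between -0.01 and 0.01 m); the arm keeps its last pose, push and grip.
It fails at once if the mirror is knocked against the station (contact force between mirror and station above 4 N).
It fails at once if a bystander is moved by more than 25 mm (distance of any of spatula, spare_head, thermometer, grease, puck, hex_key, vial_rack, screwdriver from where it was at the start of the episode above 0.025 m).
It also fails if it takes over 51 s, if anything falls off the work surface, if the arm or the gripper's body presses on something with over 40 N, if the wrist force passes 120 N, or if a joint passes its speed limit or range.

## Robot

A 6-joint arm with a two-finger parallel gripper is mounted at the origin on the work surface. World frame = base frame: x ahead of the robot, y to its left, z up, the work surface at z = 0. Lengths are in m, angles in rad, forces in N, time in s.
With the tool pointing down it reaches from about 0.325 to 0.875 m from the base axis. Payload 4.4 kg.
Tool frame: the origin (TCP) lies on the centre line of the jaws, within the pads' length; the fingertips stand 25 mm ahead of it and the grasp point (between the pads) lies 6 mm ahead of it (arm.nose_length is the z of the fingertips in the tool frame, in m); z points along the fingers, y is the line along which they close (so a half turn about z gives the same grasp; the last joint's range is limited). The gripper opens to 85 mm and grips with 20 to 120 N. Pads are 22 mm wide; open, the fingers measure 114 mm over their backs; the gripper's body (76 mm by 85 mm) begins 54 mm behind the grasp point. The pads swing forward as they close: fully open they stand 13 mm farther back than shut.
Start: joints at [-1.335, 0.207, 1.542, -0, 1.393, -0.15], TCP at [0.216, -0.533, 0.22] pointing down, gripper open.
Joint ranges: [-2.73, 2.73], [-0.86, 2.22], [0.23, 2.46], [-1.11, 4.25], [0.08, 2.63], [-2.82, 2.82]. Speed limits (rad/s): [2.79, 2.79, 3.14, 3.14, 3.14, 3.14].

## Interface

Orientations are given as [roll, pitch, yaw] about the fixed x, y, z axes, in that order (R = Rz(yaw) Ry(pitch) Rx(roll)).
In Python, from workcell import arm gives the robot as it stands. The module is installed in compiled form; this text tells all that it offers.
- The arm moves only by the tool move_arm, never from a script. Its argument "rows" is a list that holds one entry, the list of rows, each a list of 7 numbers: the shift along the world's x, y, z in units of 30 mm (1.0 is 30 mm), then the turn, a rotation vector about the world's x, y, z in units of 8 degrees (1.0 is 8 degrees), then the finger opening in mm, from 0 to 85.4. A call has 1 to 20 rows; each row is the pose to reach, as a shift and turn from the pose commanded when the call began; what a row does not reach only later rows make up. A row lasts 1/10 s, in which the tool goes at most 50 mm and 8.59 degrees, less where a joint would pass 70% of its speed; a pose out of reach is approached as far as the arm can. A call with a gripper value outside its range is refused whole. The fingers move at their own pace and stop on an object; "squeeze" is the grip in N (left out, the last holds). Time passes only in rows, so rows that repeat a pose let the fingers close. It gives the time, the measured TCP pose, the force, the opening and the grip force at its end, in the units of the state.
- arm.state(): the state, without advancing time (a new reading comes with each control period).
- arm.camera(name): name is "side" or "top"; returns (picture, depth): 480x640x3 uint8, red, green, blue; 480x640 float32, m along the optical axis (not along the pixel's ray), 0 where there is no reading.
- arm.camera_params(name): a dict with "K" (3x3 intrinsics, pixels), "k1" (the pictures are not rectified: a ray, as slopes to the right and down, at radius r is drawn at 1 + k1 r^2 times it, then the intrinsics apply), "xyz" and "rotation" of the camera in the world. Camera axes: x right, y down, z forward; pixel columns grow to the right and rows downward; lengths in m; the calibration is good to about 2 mm. A picture is of the moment at which its call begins. camera_params takes no time and is no camera call.
- arm.sign_off(): hands the job in; it is judged then, once.
The state is a dict: "clock": time; "q": joint angles; "joint_vel": joint speeds; "effort": joint torques, N m; "position": TCP position; "tool_rot": TCP orientation; "force": force on the tool from outside, world axes, zero at the start; "wrist_torque": the same for the moment, N m; "width": opening from 0.0 (shut) to 1.0 (fully open); "grip_force": force on a finger pad.
Only numpy, scipy, OpenCV 4.12 (cv2) and the standard library are available. Lean on these libraries where they do the work, as an engineer would, in place of code of your own. Each camera call takes 0.05 s, during which the arm holds its last target. There are 200 camera calls.

## Working session

There is one attempt and no reset: what is moved stays moved. The work goes in short steps, Python scripts to look and compute and a tool call to move; the robot and the scene stay as the last step left them, time stands still between calls to the robot, and variables do not carry over. Pictures are saved under pics/ and viewed, at most 10 in all, crops included, and the job is handed in when it is done.

Besides the shell and the picture viewer there is one more tool, called after "Call:" by a JSON object that holds its "method" and its "body", one argument or row to a line. move_arm: Moves the arm, as the interface text tells. Its arguments: {"type":"object","properties":{"rows":{"type":"array","items":{"type":"array","items":{"type":"array","items":{"type":"number"}}}},"squeeze":{"type":"number"}},"required":["rows"]}

```bash
mkdir -p pics
cat > h.py <<'E'
import numpy as np, cv2
from workcell import arm
def grab(n,name):
    p,d=arm.camera(n); cv2.imwrite(f'pics/{name}.png',p[:,:,::-1]); np.savez(f'pics/{name}.npz',p=p,d=d); return p,d
def ray(n,u,v):
    c=arm.camera_params(n);K=np.array(c['K']);k=c['k1']
    s=cv2.undistortPoints(np.array([[[u,v]]],float),K,np.array([k,0,0,0,0.]))[0,0]
    return np.array(c['xyz']),np.array(c['rotation']),s
def plane(n,u,v,z):
    o,R,s=ray(n,u,v); r=R@[s[0],s[1],1]; return o+r*(z-o[2])/r[2]
def pt(n,u,v,d):
    o,R,s=ray(n,u,v); return o+R@[s[0],s[1],1]*d
def tri(a,b):
    o1,R1,s1=ray('top',*a);o2,R2,s2=ray('side',*b)
    r1=R1@[*s1,1];r2=R2@[*s2,1];t=np.linalg.lstsq(np.c_[r1,-r2],o2-o1,rcond=None)[0]
    p=o1+r1*t[0];q=o2+r2*t[1];return (p+q)/2,np.linalg.norm(p-q)
def cloud(n,d):
    c=arm.camera_params(n);K=np.array(c['K']);h,w=d.shape
    g=np.stack(np.meshgrid(np.arange(w),np.arange(h)),-1).reshape(-1,1,2).astype(float)
    s=cv2.undistortPoints(g,K,np.array([c['k1'],0,0,0,0.]))[:,0]
    return (np.array(c['xyz'])+(np.c_[s,np.ones(len(s))]*d.reshape(-1,1))@np.array(c['rotation']).T).reshape(h,w,3)
E
python3 - <<'E'
from h import *
np.set_printoptions(precision=3,suppress=True)
for n in('top','side'):
    grab(n,n+'0'); print(n,arm.camera_params(n))
print(arm.state(),arm.nose_length)
E
```

```text
top {'K': array([[447.618,   0.   , 322.86 ],
       [  0.   , 447.618, 229.87 ],
       [  0.   ,   0.   ,   1.   ]]), 'k1': -0.02184709795175101, 'xyz': array([ 0.406, -0.095,  1.284]), 'rotation': array([-3.043, -0.011, -1.601])}
side {'K': array([[572.716,   0.   , 313.896],
       [  0.   , 572.716, 243.748],
       [  0.   ,   0.   ,   1.   ]]), 'k1': -0.15570549577707796, 'xyz': array([ 0.201, -1.108,  1.018]), 'rotation': array([-2.272,  0.015, -0.307])}
{'clock': 0.1, 'q': array([-1.335,  0.207,  1.543, -0.   ,  1.394, -0.15 ]), 'joint_vel': array([ 0.001, -0.003, -0.005, -0.001,  0.001,  0.001]), 'effort': array([ -0.   , -38.409, -29.255,  -0.   ,   0.005,  -0.   ]), 'position': array([ 0.216, -0.532,  0.219]), 'tool_rot': array([-3.139, -0.   ,  0.386]), 'force': array([-0.218,  0.074,  0.099]), 'wrist_torque': array([-0.054,  0.029,  0.04 ]), 'grip_force': 0.0, 'width': 1.0007841812193545} 0.025
```

View pics/top0.png

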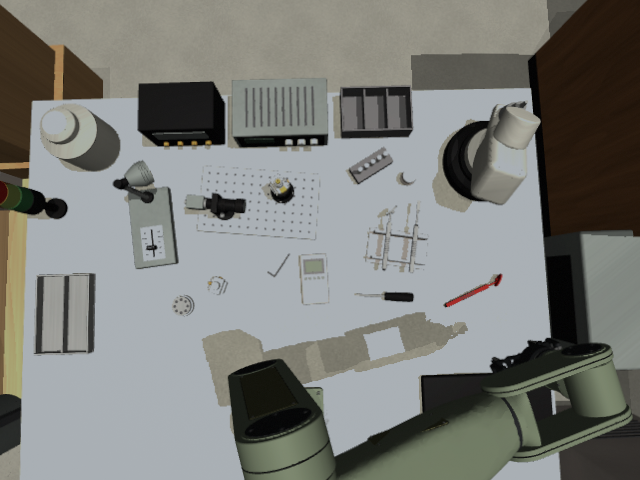

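View pics/side0.png

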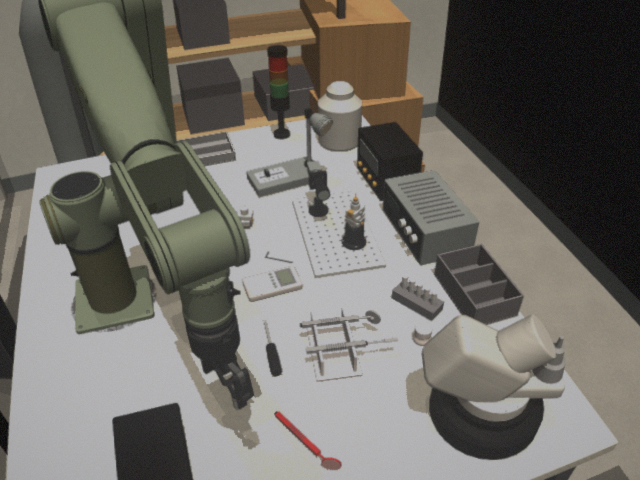

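Top: the lamp foot is at (153,228) with the fader near (152,245), and the station board at (258,203). The rest is at (398,240), with one instrument in each lane. The red look-alike lies at (475,290). Next I check the mirror candidates up close: left lane (385,235), right lane (412,235), red (475,290).

```bash
python3 - <<'E'
s=open('h.py').read()
s=s.replace("def grab","from scipy.spatial.transform import Rotation as Ro\ndef rot(c): return Ro.from_euler('xyz',c['rotation']).as_matrix()\ndef grab",1)
s=s.replace("np.array(c['rotation']),s","rot(c),s").replace("np.array(c['rotation']).T","rot(c).T")
open('h.py','w').write(s)
E
python3 - <<'E'
from h import *
np.set_printoptions(precision=3,suppress=True)
t=cv2.imread('pics/top0.png');s=cv2.imread('pics/side0.png')
def c(im,x,y,w,h,W,H): return cv2.resize(im[y:y+h,x:x+w],(W,H),interpolation=cv2.INTER_CUBIC)
a=np.hstack([c(t,355,195,80,80,400,400),c(t,110,150,80,120,267,400)[:, :267]])
b=np.hstack([c(s,290,300,120,85,400,283),c(s,240,100,150,106,400,283)])[:, :800]
cv2.imwrite('pics/c1.png',np.vstack([np.pad(a,((0,0),(0,800-a.shape[1]),(0,0))),b])[:600+83][:600])
for n in('top','side'):
    f=np.load(f'pics/{n}0.npz');X=cloud(n,f['d']);np.save(f'pics/X{n}.npy',X)
X=np.load('pics/Xtop.npy')
for u,v in[(300,300),(152,260),(165,195),(387,212),(400,270),(258,225),(282,188)]:print((u,v),X[v,u])
E
```

```text
(300, 300) [ 0.335 -0.042 -0.   ]
(152, 260) [0.459 0.365 0.038]
(165, 195) [0.642 0.331 0.034]
(387, 212) [ 0.58  -0.3   -0.001]
(400, 270) [ 0.411 -0.331 -0.006]
(258, 225) [0.551 0.073 0.01 ]
(282, 188) [ 0.633 -0.007  0.13 ]
```

View pics/c1.png

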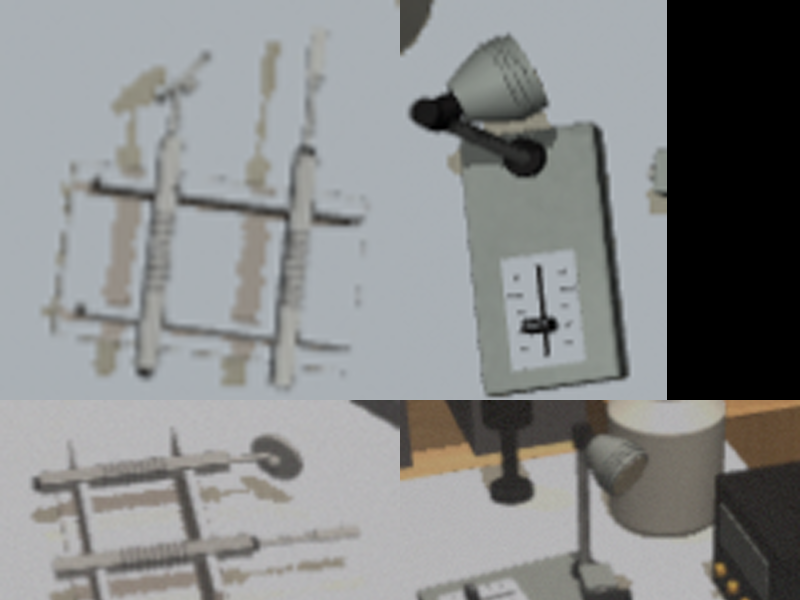

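Run:
```python
from h import *
np.set_printoptions(precision=4,suppress=True)
t=cv2.imread('pics/top0.png')
def c(x,y,w,h,f): return cv2.resize(t[y:y+h,x:x+w],None,fx=f,fy=f,interpolation=cv2.INTER_CUBIC)
a=c(134,222,36,44,13)[:572];b=c(183,185,120,44,2.75)
b2=c(365,200,44,60,6);m=np.zeros((572,a.shape[1]+330,3),np.uint8)
m[:,:a.shape[1]]=a; m[:b.shape[0],a.shape[1]:a.shape[1]+330]=b; m[140:140+b2.shape[0],a.shape[1]:a.shape[1]+264]=b2
cv2.imwrite('pics/c2.png',m);print(a.shape)
X=np.load('pics/Xtop.npy');S=np.load('pics/Xside.npy')
def rect(X,lo,hi,x0,x1,y0,y1):
    k=(X[...,2]>lo)&(X[...,2]<hi)&(X[...,0]>x0)&(X[...,0]<x1)&(X[...,1]>y0)&(X[...,1]<y1)
    k=cv2.morphologyEx(k.astype(np.uint8),cv2.MORPH_OPEN,np.ones((3,3)))
    P=X[k>0]; return cv2.minAreaRect((P[:,:2]*1000).astype(np.float32)),len(P),np.median(P[:,2])
for N,Y in(('top',X),('side',S)):
    print(N,'board',rect(Y,.007,.017,.4,.78,-.15,.28))
    print(N,'lamp',rect(Y,.028,.042,.4,.75,.25,.45))
    print(N,'scope',rect(Y,.115,.16,.5,.7,.03,.25))
    k=(Y[...,2]>.04)&(Y[...,2]<.062)&(Y[...,0]>.38)&(Y[...,0]<.65)&(Y[...,1]>-.42)&(Y[...,1]<-.22)
    P=Y[k];print('rest',len(P));
```

```text
(572, 468, 3)
top board (((619.2044677734375, 69.96368408203125), (337.52471923828125, 190.4751434326172), 84.01338958740234), 5605, np.float64(0.011499418810856143))
top lamp (((552.8157958984375, 369.61822509765625), (219.1540069580078, 115.82395935058594), 6.652156352996826), 2782, np.float64(0.033006348913007355))
top scope (((598.755615234375, 171.42620849609375), (157.09814453125, 48.424774169921875), 86.27986145019531), 810, np.float64(0.13508843786902447))
rest 741
side board (((580.703369140625, 55.3665771484375), (389.1827697753906, 271.6371154785156), 83.08841705322266), 3638, np.float64(0.013009271718063209))
side lamp (((550.9129638671875, 370.165771484375), (209.1240692138672, 121.41943359375), 6.906307220458984), 1110, np.float64(0.034690145634119374))
side scope (((600.2041625976562, 168.13714599609375), (157.87310791015625, 50.78343200683594), 89.3224105834961), 525, np.float64(0.13578584566072327))
rest 1317
```

View pics/c2.png

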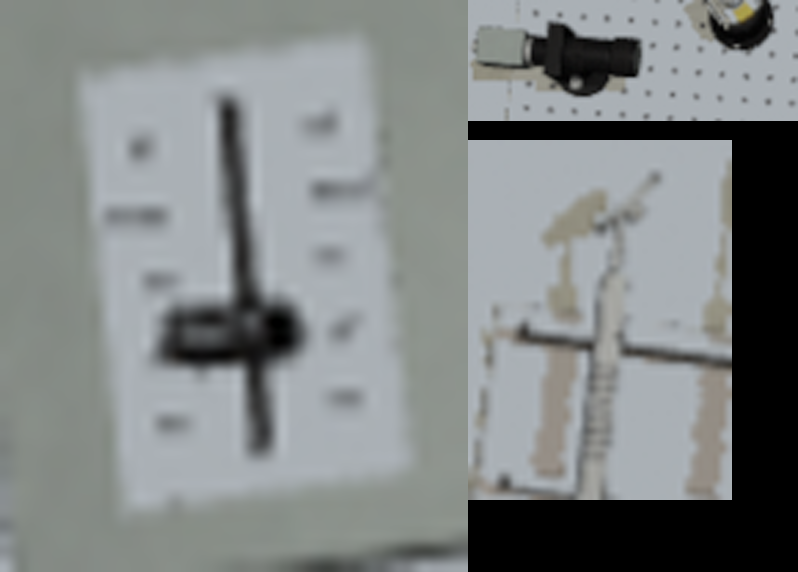

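Run:
```python
from h import *
np.set_printoptions(precision=4,suppress=True)
f=lambda x,y,ox,oy,s:((x+.5)/s-.5+ox,(y+.5)/s-.5+oy)
L=plane('top',*f(237,203,134,222,13),.034); a=plane('top',*f(228,100,134,222,13),.034); b=plane('top',*f(260,450,134,222,13),.034)
cap=plane('top',*f(232,328,134,222,13),.055)
ux=(a-b)[:2]; print('line',L,'slot len',np.linalg.norm(ux),'ang',np.degrees(np.arctan2(ux[1],ux[0])),'cap',cap, 'cap-line along',(cap-L)[:2]@ux/np.linalg.norm(ux))
for l in [(135,215),(343,190)]:print(plane('top',*f(*l,134,222,13),.034))
s='top'
T=[f(147,372,355,195,5),f(172,140,355,195,5),f(187,77,355,195,5)]
D=[f(40,482-400,290,300,10/3),f(228,458-400,290,300,10/3),f(277,456-400,290,300,10/3)]
P=[]
for p,q in zip(T,D):
    x,e=tri(p,q);print(x,'gap',e,'plane51',plane('top',*p,.051),plane('side',*q,.051));P.append(x)
c=np.array([.6192,.06996]);A=np.radians(-6.0);R=np.array([[np.cos(A),-np.sin(A)],[np.sin(A),np.cos(A)]])
o=c-R@[.03,.12];print('station o',o,'lens',o+R@[0,.14],'mark',o+R@[.046,.039],'spindle',o+R@[.0653,.055])
# scope midline check in station axes from depth
X=np.load('pics/Xtop.npy')
for lo,x in((.12,X),(.12,np.load('pics/Xside.npy'))):
    k=(x[...,2]>lo)&(x[...,2]<.15)&(x[...,0]>.5)&(x[...,0]<.7)&(x[...,1]>.05)&(x[...,1]<.25)
    q=(x[k][:,:2]-o)@R;print('scope st y',np.percentile(q[:,1],[0,1,99,100]))
    for y0 in(.14,.17,.2,.24,.27):
        w=q[(q[:,1]>y0)&(q[:,1]<y0+.03)]
        if len(w):print(y0,np.percentile(w[:,0],[2,50,98]),len(w))
k=(X[...,2]>.1)&(X[...,1]>-.06)&(X[...,1]<.06)&(X[...,0]>.55)&(X[...,0]<.75);q=(X[k][:,:2]-o)@R
print('head',np.median(q,0),q.min(0),q.max(0),X[k][:,2].max())
```

```text
line [0.523  0.3672 0.034 ] slot len 0.07602719452722384 ang 5.596320939966194 cap [0.4946 0.3603 0.055 ] cap-line along -0.028979743836902497
[0.5211 0.3892 0.034 ]
[0.5252 0.3444 0.034 ]
[ 0.4176 -0.2763  0.0572] gap 0.00563886647753449 plane51 [ 0.4149 -0.2766  0.051 ] [ 0.4218 -0.2714  0.051 ]
[ 0.5449 -0.2958  0.0571] gap 0.0055715314733235455 plane51 [ 0.5428 -0.2961  0.051 ] [ 0.5499 -0.291   0.051 ]
[ 0.5783 -0.3053  0.0575] gap 0.0027284724874776373 plane51 [ 0.5779 -0.3061  0.051 ] [ 0.5823 -0.3     0.051 ]
station o [ 0.5768 -0.0462] lens [0.5915 0.093 ] mark [ 0.6266 -0.0123] spindle [0.6475 0.0016]
scope st y [0.1402 0.1411 0.2882 0.2956]
0.14 [-0.0186 -0.0023  0.0174] 167
0.17 [-0.0161 -0.0018  0.0146] 142
0.2 [-0.0247 -0.0011  0.0232] 188
0.24 [-0.0167 -0.0013  0.0162] 162
0.27 [-0.017  -0.001   0.0167] 105
scope st y [0.1361 0.1383 0.2916 0.2984]
0.14 [-0.017  -0.0008  0.0186] 122
0.17 [-0.0148 -0.0029  0.0161] 81
0.2 [-0.0235 -0.001   0.0255] 171
0.24 [-0.015  -0.0002  0.0175] 78
0.27 [-0.0153 -0.0002  0.0177] 44
head [0.0611 0.0543] [0.0387 0.0312] [0.0917 0.081 ] 0.16564603932187327
```

c2 shows the cap at (232,328) in the crop, about 29 mm before the long line at (237,203). The mirror is the left-lane tool with the round tilted glass at (392,210); the right-lane one is the spatula, and the red one is ruled out. Sizes agree with the text: board 337x190, handle 129 mm, grip to glass 100 mm. Now I go above the dimmer cap.

Call:
{"method": "move_arm", "body": {
  "rows": [
    [[0.4,1.4,0,0,0,0.5,40],[0.9,2.8,0,0,0,1,40],[1.4,4.3,0,0,0,1.5,40],[1.9,5.8,0,0,0,2,40],[2.3,7.3,0,0,0,2.5,40],[2.8,8.8,0,0,0,3,40],[3.3,10.4,0,0,0,3.5,40],[3.8,11.9,0,0,0,4,40],[4.2,13.5,0,0,0,4.5,40],[4.7,15,0,0,0,5,40],[5.2,16.5,0,0,0,5.5,40],[5.6,18,0,0,0,6,40],[6.1,19.5,0,0,0,6.5,40],[6.6,21,0,0,0,7,40],[7.0,22.5,0,0,0,7.5,40],[7.5,24,0,0,0,8,40],[8,25.5,0,0,0,8.5,40],[8.4,27,0,0,0,9,40],[8.9,28.5,0,0,0,9.28,40],[9.27,29.83,0,0,0,9.28,40]]
  ],
  "squeeze": 25
}}

```text
clock: 2.1
position: [0.4945, 0.3643, 0.2191]
tool_rot: [-3.141, 0.0, 1.683]
force: [-0.4, 0.1, 0.4]
width: 0.469
grip_force: 0.0
```

Call:
{"method": "move_arm", "body": {
  "rows": [
    [[0,0,-1,0,0,0,40],[0,0,-2,0,0,0,40],[0,0,-2.6,0,0,0,40],[0,0,-2.6,0,0,0,40],[0,0,-2.6,0,0,0,40]]
  ]
}}

```text
clock: 2.6
position: [0.4942, 0.362, 0.1416]
tool_rot: [-3.141, 0.0, 1.682]
force: [0.4, 0.5, 0.5]
width: 0.471
grip_force: 0.0
```

Run:
```python
from h import *
np.set_printoptions(precision=4,suppress=True)
for n in('top','side'): grab(n,n+'1')
s=arm.state();print(s['clock'],s['position'],s['tool_rot'],s['width'],s['force'])
t=cv2.imread('pics/top1.png');d=cv2.imread('pics/side1.png')
cv2.imwrite('pics/c3.png',np.hstack([cv2.resize(t[180:290,100:210],(400,400),interpolation=2),cv2.resize(d[110:210,230:330],(400,400),interpolation=2)]))
```

```text
2.7 [0.4955 0.3626 0.1436] [ 3.1389 -0.0011  1.6813] 0.4692915063162089 [ 0.3005 -0.2752 -0.3612]
```

View pics/c3.png

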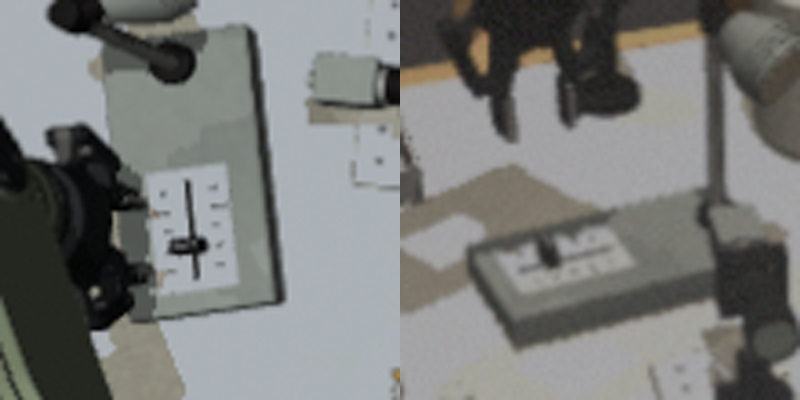

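```bash
cat >> h.py <<'E'
def proj(n,P):
    c=arm.camera_params(n);R=rot(c);r=Ro.from_matrix(R.T).as_rotvec()
    return cv2.projectPoints(np.array(P,float).reshape(-1,3),r,-R.T@np.array(c['xyz']),np.array(c['K']),np.array([c['k1'],0,0,0,0.]))[0][:,0]
E
python3 - <<'E'
from h import *
np.set_printoptions(precision=1,suppress=True)
u=np.array([np.cos(.112),np.sin(.112),0]);v=np.array([-u[1],u[0],0])
p=np.array([.4945,.362,.123])
Q=[p+u*s*.025+v*w for s in(-1,1) for w in(-.011,.011)]
a=proj('top',Q);b=proj('side',Q);print((a-[100,180])*400/110,'\n',(b-[230,110])*4+[400,0])
t,e=tri((100+187/3.636,180+244/3.636),(230+147/4,110+240/4));print(t.round(4),e)
E
```

```text
[[168.3 269.7]
 [137.6 274. ]
 [161.1 200.4]
 [130.5 204.7]] 
 [[509.5 182.6]
 [499.7 168.8]
 [572.  167.4]
 [561.8 153.9]]
[0.5 0.4 0.1] 0.0046480476819986995
```

Run:
```python
from h import *
np.set_printoptions(precision=4,suppress=True)
for n in('top','side'):
    X=cloud(n,np.load(f'pics/{n}1.npz')['d'])
    k=(abs(X[...,0]-.495)<.08)&(abs(X[...,1]-.362)<.07)&(X[...,2]>.08)&(X[...,2]<.2)
    P=X[k]
    for lo in np.arange(.1,.2,.01):
        w=P[(P[:,2]>=lo)&(P[:,2]<lo+.01)]
        if len(w)>3:print(n,round(lo,2),len(w),w.min(0),w.max(0))
s=arm.state();print(s['position'])
```

```text
top 0.15 6 [0.4622 0.3506 0.1552] [0.5131 0.3659 0.1589]
top 0.16 24 [0.4597 0.346  0.1606] [0.527  0.3699 0.1697]
top 0.17 19 [0.4615 0.3463 0.1708] [0.5262 0.3615 0.18  ]
top 0.18 13 [0.4612 0.3459 0.1801] [0.5179 0.3611 0.1883]
top 0.19 16 [0.4609 0.3439 0.1901] [0.5339 0.3594 0.2   ]
side 0.15 7 [0.4718 0.3523 0.1558] [0.526  0.3699 0.159 ]
side 0.16 31 [0.4636 0.3439 0.1602] [0.5311 0.3691 0.17  ]
side 0.17 37 [0.4633 0.3444 0.1703] [0.5322 0.3771 0.1799]
side 0.18 38 [0.4634 0.3428 0.1802] [0.5334 0.3714 0.1899]
side 0.19 32 [0.4624 0.3443 0.19  ] [0.5396 0.377  0.1996]
[0.4955 0.3626 0.1436]
```

Run:
```python
from h import *
np.set_printoptions(precision=4,suppress=True)
for n in('top','side'):
    p,d=grab(n,n+'2');X=cloud(n,d)
    k=(abs(X[...,0]-.495)<.08)&(abs(X[...,1]-.362)<.07)&(X[...,2]>.08)&(X[...,2]<.2)
    P=X[k];P=P[np.argsort(P[:,2])];print(n,P[:12:2])
print(arm.state()['position'],arm.state()['clock'])
```

```text
top [[0.5156 0.3573 0.1554]
 [0.5152 0.358  0.16  ]
 [0.5174 0.3521 0.1622]
 [0.4719 0.3463 0.163 ]
 [0.5249 0.3564 0.1642]
 [0.4644 0.3503 0.1654]]
side [[0.5205 0.3703 0.155 ]
 [0.5172 0.3683 0.1602]
 [0.525  0.3503 0.1616]
 [0.519  0.3627 0.1629]
 [0.4669 0.3619 0.1632]
 [0.5258 0.3527 0.1635]]
[0.4956 0.3627 0.1439] 2.8
```

Call:
{"method": "move_arm", "body": {
  "rows": [
    [[0,0,-1,0,0,0,40],[0,0,-1.8,0,0,0,40],[0,0,-2.2,0,0,0,40],[0,0,-2.2,0,0,0,40],[0,0,-2.2,0,0,0,40]]
  ]
}}

```text
clock: 3.3
position: [0.4952, 0.3626, 0.077]
tool_rot: [3.14, -0.001, 1.681]
force: [-0.7, 0.1, 1.0]
width: 0.469
grip_force: 0.0
```

Run:
```python
from h import *
np.set_printoptions(precision=4,suppress=True)
for n in('top','side'): grab(n,n+'3')
s=arm.state();print(s['clock'],s['position'],s['force'])
t=cv2.imread('pics/top3.png');d=cv2.imread('pics/side3.png')
cv2.imwrite('pics/c4.png',np.hstack([cv2.resize(t[200:280,120:200],(400,400),interpolation=2),cv2.resize(d[130:200,235:305],(400,400),interpolation=2)]))
```

```text
3.4 [0.4958 0.3629 0.0778] [0.1705 0.0872 0.1282]
```

View pics/c4.png

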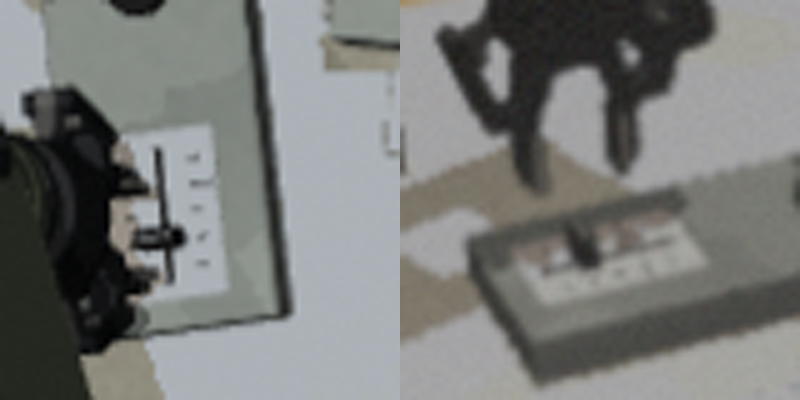

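Run:
```python
from h import *
np.set_printoptions(precision=4,suppress=True)
print(tri((149.3,237.2),(274.5,160)),tri((151.2,256.5),(259.5,163)))
# cap now
print(tri((120+160/5,200+236/5),(235+182/5.714,130+240/5.714)))
X=cloud('side',np.load('pics/side3.npz')['d'])
for x in[(274,157),(274,154),(259,160),(259,157),(267,172),(267,170)]:print(x,X[x[1],x[0]])
```

```text
(array([0.5199, 0.3503, 0.0962]), np.float64(0.005428642669251436)) (array([0.4699, 0.343 , 0.1002]), np.float64(0.008848509074524502))
(array([0.4957, 0.359 , 0.0527]), np.float64(0.004496234298405274))
(274, 157) [0.5217 0.3501 0.1068]
(274, 154) [0.5237 0.3563 0.1134]
(259, 160) [0.4745 0.3473 0.1075]
(259, 157) [0.4753 0.3474 0.1179]
(267, 172) [0.4969 0.3514 0.0574]
(267, 170) [0.4998 0.3631 0.0569]
```

Triangulated fingertips are at z≈0.096 although the TCP reads 0.077, so the tips look higher than the nose length suggests. I go down in checked steps.

Call:
{"method": "move_arm", "body": {
  "rows": [
    [[0,0,-0.3,0,0,0,40],[0,0,-0.45,0,0,0,40],[0,0,-0.45,0,0,0,40],[0,0,-0.45,0,0,0,40]]
  ]
}}

```text
clock: 3.8
position: [0.4942, 0.362, 0.062]
tool_rot: [-3.141, 0.0, 1.681]
force: [-1.0, 0.0, 0.0]
width: 0.472
grip_force: 0.0
```

Run:
```python
from h import *
np.set_printoptions(precision=4,suppress=True)
p,d=grab('side','side4');s=arm.state();print(s['clock'],s['position'],s['force'])
X=cloud('side',d);k=(abs(X[...,0]-.495)<.06)&(abs(X[...,1]-.357)<.03)&(X[...,2]>.045)&(X[...,2]<.2)
for v in range(150,190):
    r=np.where(k[v,245:300])[0]+245
    if len(r): print(v,[(int(u),*(X[v,u]*1000).astype(int)) for u in r[::4]])
```

```text
3.85 [0.4944 0.3621 0.0623] [-0.3152  0.6286 -0.1887]
150 [(246, np.int64(438), np.int64(346), np.int64(150)), (250, np.int64(449), np.int64(345), np.int64(148)), (257, np.int64(470), np.int64(343), np.int64(145)), (271, np.int64(518), np.int64(373), np.int64(119)), (275, np.int64(526), np.int64(353), np.int64(128)), (279, np.int64(539), np.int64(353), np.int64(125))]
151 [(246, np.int64(441), np.int64(366), np.int64(134)), (250, np.int64(449), np.int64(343), np.int64(146)), (256, np.int64(470), np.int64(361), np.int64(131)), (260, np.int64(478), np.int64(341), np.int64(141)), (273, np.int64(520), np.int64(353), np.int64(126)), (277, np.int64(536), np.int64(368), np.int64(114)), (281, np.int64(545), np.int64(352), np.int64(121))]
152 [(247, np.int64(439), np.int64(343), np.int64(144)), (251, np.int64(451), np.int64(338), np.int64(144)), (256, np.int64(468), np.int64(353), np.int64(132)), (260, np.int64(477), np.int64(338), np.int64(139)), (274, np.int64(524), np.int64(357), np.int64(119)), (278, np.int64(537), np.int64(360), np.int64(115))]
153 [(247, np.int64(442), np.int64(363), np
[... 2617 characters left out ...]
57, np.int64(467), np.int64(352), np.int64(81))]
168 [(258, np.int64(470), np.int64(353), np.int64(76))]
169 [(265, np.int64(497), np.int64(379), np.int64(51))]
170 [(264, np.int64(490), np.int64(364), np.int64(58)), (268, np.int64(503), np.int64(367), np.int64(53))]
171 [(264, np.int64(492), np.int64(375), np.int64(47)), (268, np.int64(501), np.int64(358), np.int64(55))]
172 [(265, np.int64(494), np.int64(369), np.int64(46)), (269, np.int64(505), np.int64(362), np.int64(48))]
173 [(265, np.int64(493), np.int64(366), np.int64(45)), (269, np.int64(503), np.int64(353), np.int64(50))]
174 [(267, np.int64(496), np.int64(351), np.int64(50))]
175 [(270, np.int64(505), np.int64(348), np.int64(46))]
```

Call:
{"method": "move_arm", "body": {
  "rows": [
    [[0,0,0,0,0,0,6],[0,0,0,0,0,0,6],[0,0,0,0,0,0,6],[0,0,0,0,0,0,6],[0,0,0,0,0,0,6],[0,0,0,0,0,0,6]]
  ]
}}

```text
clock: 4.45
position: [0.4945, 0.3622, 0.0624]
tool_rot: [3.142, -0.0, 1.682]
force: [0.4, 0.2, -0.7]
width: 0.071
grip_force: 0.0
```

Run:
```python
from h import *
np.set_printoptions(precision=4,suppress=True)
p,d=grab('side','side5');q,e=grab('top','top5');s=arm.state();print(s['clock'],s['position'],s['force'],s['width'],s['grip_force'])
cv2.imwrite('pics/c5.png',np.hstack([cv2.resize(q[200:280,120:200,::-1],(400,400),interpolation=2),cv2.resize(p[130:200,235:305,::-1],(400,400),interpolation=2)]))
```

```text
4.55 [0.4945 0.3621 0.0624] [ 0.1829 -0.0811  0.6699] 0.06654904495112855 0.0
```

View pics/c5.png

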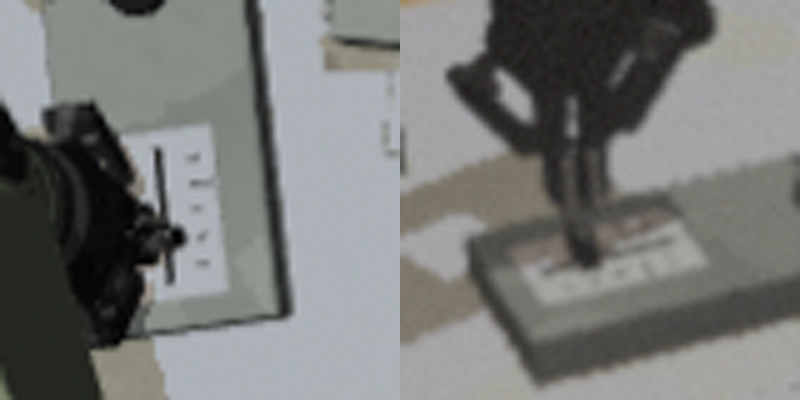

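With the fingers at 6 mm nothing was gripped, and the closed tips sit above the cap at about the reported TCP height. The picture is right and the nose length is not. I open, go 20 mm lower and close.

Call:
{"method": "move_arm", "body": {
  "rows": [
    [[0,0,0,0,0,0,40],[0,0,0,0,0,0,40],[0,0,0,0,0,0,40],[0,0,-0.3,0,0,0,40],[0,0,-0.55,0,0,0,40],[0,0,-0.65,0,0,0,40],[0,0,-0.65,0,0,0,40]]
  ]
}}

```text
clock: 5.25
position: [0.4935, 0.3617, 0.0415]
tool_rot: [-3.139, 0.001, 1.682]
force: [-0.6, 0.2, 0.0]
width: 0.468
grip_force: 0.0
```

Call:
{"method": "move_arm", "body": {
  "rows": [
    [[0,0,0,0,0,0,4],[0,0,0,0,0,0,4],[0,0,0,0,0,0,4],[0,0,0,0,0,0,4],[0,0,0,0,0,0,4],[0,0,0,0,0,0,4]]
  ]
}}

```text
clock: 5.85
position: [0.4949, 0.3623, 0.0432]
tool_rot: [3.141, -0.0, 1.682]
force: [1.2, -0.2, 0.7]
width: 0.109
grip_force: 24.6
```

Call:
{"method": "move_arm", "body": {
  "rows": [
    [[0.2,0.02,0,0,0,0,4],[0.4,0.04,0,0,0,0,4],[0.6,0.07,0,0,0,0,4],[0.8,0.09,0,0,0,0,4],[0.94,0.11,0,0,0,0,4],[0.94,0.11,0,0,0,0,4],[0.94,0.11,0,0,0,0,4]]
  ]
}}

```text
clock: 6.55
position: [0.524, 0.3656, 0.0432]
tool_rot: [3.139, -0.0, 1.681]
force: [1.7, -0.8, 2.5]
width: 0.108
grip_force: 25.5
```

Call:
{"method": "move_arm", "body": {
  "rows": [
    [[0,0,0,0,0,0,30],[0,0,0,0,0,0,40],[0,0,0,0,0,0,40],[0,0,1,0,0,0,40],[0,0,2,0,0,0,40],[0,-1,3,0,0,-1,40],[0,-2.5,4.5,0,0,-2,40],[0,-4,6,0,0,-3,40]]
  ]
}}

```text
clock: 7.35
position: [0.5218, 0.2639, 0.2042]
tool_rot: [-3.141, 0.001, 1.258]
force: [0.5, -0.1, -0.0]
width: 0.47
grip_force: 0.0
```

Run:
```python
from h import *
np.set_printoptions(precision=4,suppress=True)
q,e=grab('top','top6');p,d=grab('side','side6');s=arm.state();print(s['clock'],s['position'],s['tool_rot'])
a=cv2.resize(q[222:262,134:170,::-1],(450,500),interpolation=2);b=cv2.resize(p[155:190,245:280,::-1],(350,350),interpolation=2)
m=np.zeros((500,800,3),np.uint8);m[:,:450]=a;m[:350,450:]=b;cv2.imwrite('pics/c6.png',m)
```

```text
7.45 [0.5264 0.2625 0.2101] [ 3.1317 -0.0051  1.2573]
```

View pics/c6.png

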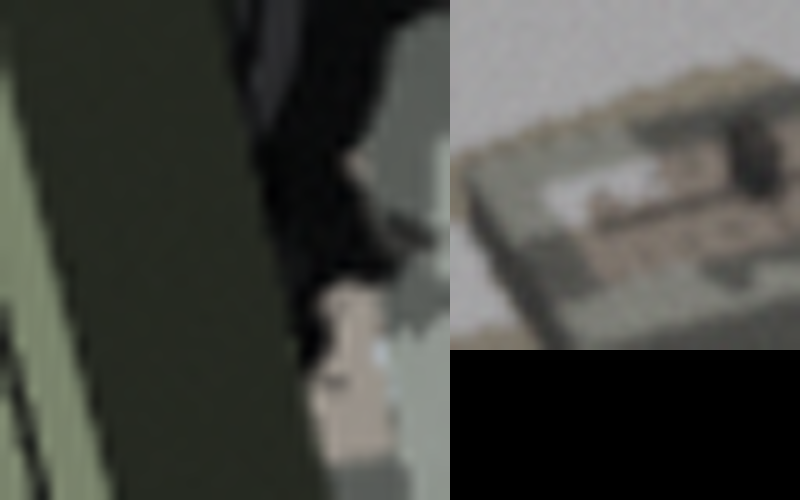

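Call:
{"method": "move_arm", "body": {
  "rows": [
    [[-0.1,-1.2,0,0,0,-0.7,40],[-0.2,-2.4,0,0,0,-1.4,40],[-0.3,-3.7,0,0,0,-2.1,40],[-0.4,-5,0,0,0,-2.9,40],[-0.5,-6.4,0,0,0,-3.7,40],[-0.6,-7.8,0,0,0,-4.5,40],[-0.7,-9.2,0,0,0,-5.3,40],[-0.8,-10.6,0,0,0,-6.1,40],[-0.9,-12,0,0,0,-6.9,40],[-1,-13.4,0,0,0,-7.7,40],[-1.1,-14.7,0,0,0,-8.5,40],[-1.2,-15.9,0,0,0,-9.3,40],[-1.3,-17,-0.5,0,0,-10.1,40],[-1.41,-17.7,-1,0,0,-10.1,40],[-1.41,-17.7,-1.4,0,0,-10.1,40],[-1.41,-17.7,-1.4,0,0,-10.1,40],[-1.41,-17.7,-1.4,0,0,-10.1,40]]
  ]
}}

```text
clock: 9.15
position: [0.4803, -0.2648, 0.1609]
tool_rot: [-3.14, 0.001, -0.146]
force: [0.3, 0.0, 0.5]
width: 0.465
grip_force: 0.0
```

Run:
```python
from h import *
np.set_printoptions(precision=4,suppress=True)
q,e=grab('top','top7');p,d=grab('side','side7');s=arm.state();print(s['clock'],s['position'],s['tool_rot'])
a=cv2.resize(q[222:266,134:170,::-1],(390,477),interpolation=2);b=cv2.resize(p[270:350,285:390,::-1],(410,312),interpolation=2)
m=np.zeros((590,800,3),np.uint8);m[:477,:390]=a;m[:312,390:]=b;
m[312:590,390:]=cv2.resize(q[205:275,355:458,::-1],(410,278),interpolation=2);cv2.imwrite('pics/c7.png',m)
# fingertip height/centre by depth near the TCP
for n,dd in(('top',e),('side',d)):
    X=cloud(n,dd);k=(abs(X[...,0]-.48)<.08)&(abs(X[...,1]+.286)<.06)&(X[...,2]>.1)&(X[...,2]<.23)
    P=X[k];print(n,len(P),P[:,2].min() if len(P) else '')
    w=P[P[:,2]<P[:,2].min()+.02];print(w.min(0),w.max(0))
print(proj('top',[.523,.3672,.055]))
```

```text
9.25 [ 0.4811 -0.2653  0.1622] [ 3.1414 -0.001  -0.1457]
top 1 0.22013962696488099
[ 0.4712 -0.2374  0.2201] [ 0.4712 -0.2374  0.2201]
side 161 0.17297133411103915
[ 0.4664 -0.3005  0.173 ] [ 0.4887 -0.238   0.1929]
[[148.9735 236.5323]]
```

View pics/c7.png

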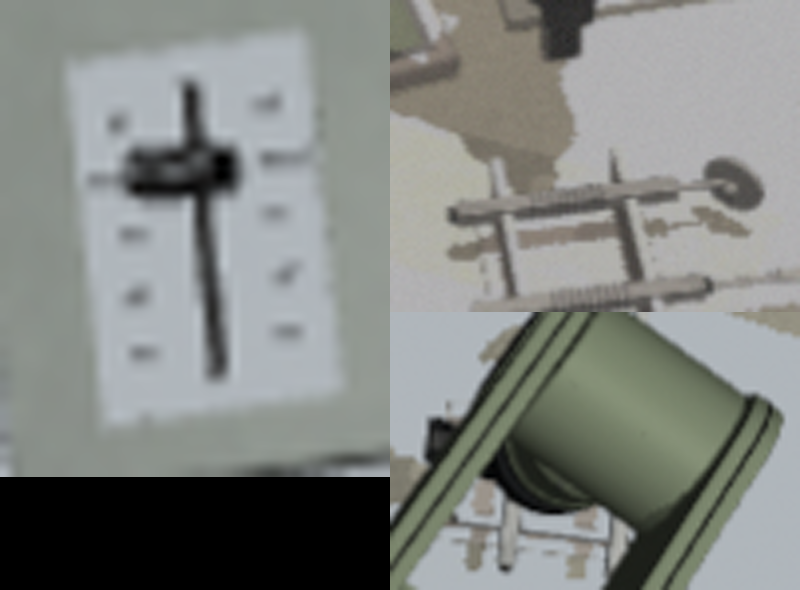

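Call:
{"method": "move_arm", "body": {
  "rows": [
    [[0.03,-0.67,0,0,0,0,40],[0.03,-0.67,-1,0,0,0,40],[0.03,-0.67,-2,0,0,0,40],[0.03,-0.67,-2,0,0,0,40],[0.03,-0.67,-2,0,0,0,40]]
  ]
}}

```text
clock: 9.75
position: [0.4814, -0.2867, 0.1019]
tool_rot: [3.142, 0.0, -0.147]
force: [-0.1, -0.6, 1.5]
width: 0.471
grip_force: 0.0
```

Run:
```python
from h import *
np.set_printoptions(precision=4,suppress=True)
p,d=grab('side','side8');s=arm.state();print(s['clock'],s['position'],s['tool_rot'])
X=cloud('side',d);k=(abs(X[...,0]-.48)<.07)&(abs(X[...,1]+.285)<.07)&(X[...,2]>.09)&(X[...,2]<.15);P=X[k]
for lo in(.1,.11,.12,.13):
    w=P[(P[:,2]>lo)&(P[:,2]<lo+.01)]
    if len(w)>2:print(lo,len(w),np.percentile(w,[3,97],axis=0).round(3).tolist())
k=(X[...,2]>.048)&(X[...,2]<.066)&(X[...,0]>.40)&(X[...,0]<.53)&(X[...,1]>-.31)&(X[...,1]<-.255)
P=X[k];c=np.polyfit(P[:,0],P[:,1],1);print('handle side depth',len(P),np.degrees(np.arctan(c[0])),np.polyval(c,.48),P[:,0].min(),np.median(P[:,2]))
X=np.load('pics/Xtop.npy');k=(X[...,2]>.048)&(X[...,2]<.066)&(X[...,0]>.40)&(X[...,0]<.55)&(X[...,1]>-.31)&(X[...,1]<-.255)
P=X[k];c=np.polyfit(P[:,0],P[:,1],1);print('handle top depth',len(P),np.degrees(np.arctan(c[0])),np.polyval(c,.48),P[:,0].min(),P[:,0].max(),np.median(P[:,2]))
# cap check, side depth
X=cloud('side',np.load('pics/side7.npz')['d']);k=(X[...,2]>.046)&(X[...,2]<.062)&(abs(X[...,0]-.52)<.05)&(abs(X[...,1]-.365)<.03);print('cap',k.sum(),np.median(X[k],0),X[k].min(0),X[k].max(0))
X=cloud('top',np.load('pics/top7.npz')['d']);k=(X[...,2]>.046)&(X[...,2]<.062)&(abs(X[...,0]-.52)<.05)&(abs(X[...,1]-.365)<.03);print('cap',k.sum(),np.median(X[k],0),X[k].min(0),X[k].max(0))
```

```text
9.8 [ 0.4823 -0.2873  0.1031] [ 3.1402 -0.0021 -0.1473]
0.11 7 [[0.469, -0.314, 0.116], [0.485, -0.264, 0.12]]
0.12 32 [[0.469, -0.321, 0.121], [0.488, -0.264, 0.13]]
0.13 36 [[0.468, -0.323, 0.13], [0.487, -0.265, 0.139]]
handle side depth 392 -4.891135654799782 -0.2842296094514244 0.4149750743272722 0.05625609525562658
handle top depth 285 -5.795363120201798 -0.2835137612367343 0.4148416906127942 0.5493453781859285 0.056564462464492316
cap 24 [0.527  0.3631 0.0533] [0.5205 0.351  0.0474] [0.5344 0.3806 0.0576]
cap 42 [0.5217 0.3663 0.0532] [0.5164 0.3539 0.0463] [0.5278 0.3798 0.0583]
```

Call:
{"method": "move_arm", "body": {
  "rows": [
    [[0,0.07,-0.8,0,0,0,40],[0,0.07,-1.6,0,0,0,40],[0,0.07,-2.0,0,0,0,40],[0,0.07,-2.2,0,0,0,40],[0,0.07,-2.2,0,0,0,40]]
  ],
  "squeeze": 40
}}

```text
clock: 10.3
position: [0.4816, -0.2845, 0.0359]
tool_rot: [3.141, -0.0, -0.147]
force: [-0.2, 0.1, 0.2]
width: 0.463
grip_force: 0.0
```

Call:
{"method": "move_arm", "body": {
  "rows": [
    [[0,0,0,0,0,0,4],[0,0,0,0,0,0,4],[0,0,0,0,0,0,4],[0,0,0,0,0,0,4],[0,0,0,0,0,0,4],[0,0,0,0,0,0,4]]
  ]
}}

```text
clock: 10.9
position: [0.4824, -0.2845, 0.0371]
tool_rot: [3.141, -0.002, -0.148]
force: [0.6, 3.0, 6.3]
width: 0.113
grip_force: 41.2
```

Gripped: width is about 10 mm and grip force 41 N. I lift straight up and measure the mirror in the hand.

Call:
{"method": "move_arm", "body": {
  "rows": [
    [[0,0,0.3,0,0,0,4],[0,0,0.8,0,0,0,4],[0,0,1.5,0,0,0,4],[0,0,2.5,0,0,0,4],[0,0,3.5,0,0,0,4],[0,0,4.4,0,0,0,4],[0,0,4.4,0,0,0,4],[0,0,4.4,0,0,0,4]]
  ]
}}

```text
clock: 11.7
position: [0.4815, -0.2847, 0.1688]
tool_rot: [3.14, -0.002, -0.148]
force: [-0.5, 0.5, -0.8]
width: 0.113
grip_force: 40.5
```

Run:
```python
from h import *
np.set_printoptions(precision=4,suppress=True)
q,e=grab('top','top9');p,d=grab('side','side9');s=arm.state();print(s['clock'],s['position'],s['tool_rot'],s['grip_force'])
for n,dd in(('top',e),('side',d)):
    X=cloud(n,dd);k=(X[...,2]>.105)&(X[...,2]<.2)&(X[...,0]>.545)&(X[...,0]<.64)&(X[...,1]>-.36)&(X[...,1]<-.25)
    P=X[k];print(n,len(P));
    if len(P)>5:
        print(P.min(0),P.max(0),np.median(P,0)); g=P[P[:,0]>.57]; print('glass med',np.median(g,0),len(g))
    k=(X[...,2]>.1)&(X[...,2]<.2)&(X[...,0]>.40)&(X[...,0]<.46)&(abs(X[...,1]+.28)<.04);P=X[k];print('handle rear',len(P),P.min(0) if len(P) else '',np.median(P,0) if len(P) else '')
m=np.hstack([cv2.resize(q[180:260,350:430,::-1],(400,400),interpolation=2),cv2.resize(p[210:330,290:410,::-1],(400,400),interpolation=2)]);cv2.imwrite('pics/c8.png',m)
```

```text
11.8 [ 0.4803 -0.2836  0.1663] [-3.1404  0.0023 -0.1476] 40.46979546546936
top 27
[ 0.5637 -0.3164  0.1769] [ 0.5904 -0.2884  0.1998] [ 0.5707 -0.2987  0.1942]
glass med [ 0.5825 -0.3078  0.1982] 14
handle rear 92 [ 0.4133 -0.2851  0.1784] [ 0.4352 -0.2783  0.1889]
side 198
[ 0.5455 -0.3169  0.1608] [ 0.5934 -0.2865  0.1999] [ 0.576  -0.3032  0.1848]
glass med [ 0.5799 -0.3057  0.1851] 154
handle rear 150 [ 0.414  -0.2883  0.1756] [ 0.4377 -0.2804  0.1863]
```

View pics/c8.png

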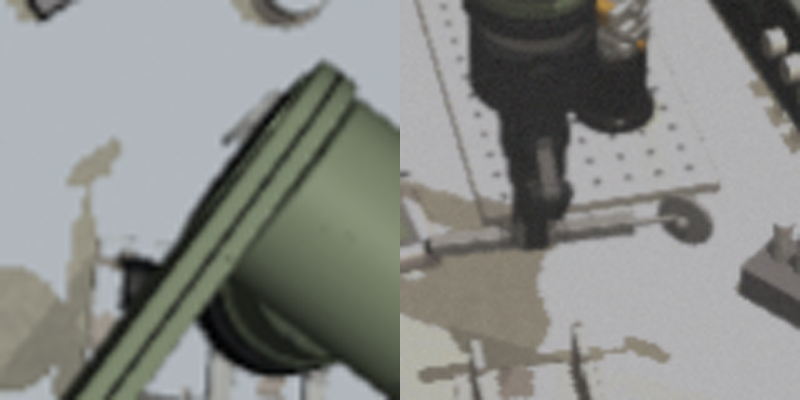

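Call:
{"method": "move_arm", "body": {
  "rows": [
    [[0,0.5,0,0,0,0.2,4],[0,1.3,0,0,0,0.4,4],[0,2.2,0,0,0,0.6,4],[0,3.1,0,0,0,0.9,4],[0,4,0,0,0,1.2,4],[-0.1,4.9,0,0,0,1.5,4],[-0.1,5.7,-0.3,0,0,1.8,4],[-0.15,6.4,-0.7,0,0,2.0,4],[-0.15,6.9,-1.1,0,0,2.22,4],[-0.15,7.2,-1.5,0,0,2.22,4],[-0.15,7.4,-1.8,0,0,2.22,4],[-0.15,7.45,-2.0,0,0,2.22,4],[-0.15,7.45,-2.12,0,0,2.22,4],[-0.15,7.45,-2.12,0,0,2.22,4],[-0.15,7.45,-2.12,0,0,2.22,4],[-0.15,7.45,-2.12,0,0,2.22,4]]
  ]
}}

```text
clock: 13.4
position: [0.4774, -0.0614, 0.1046]
tool_rot: [3.141, -0.001, 0.162]
force: [-0.1, -0.3, 0.1]
width: 0.116
grip_force: 40.5
```

Run:
```python
from h import *
np.set_printoptions(precision=4,suppress=True)
q,e=grab('top','top10');p,d=grab('side','side10');s=arm.state();print(s['clock'],s['position'],s['tool_rot'],s['grip_force'],s['force'])
o=np.array([.5768,-.0462]);A=np.radians(-6);R=np.array([[np.cos(A),-np.sin(A)],[np.sin(A),np.cos(A)]])
for n,dd in(('top',e),('side',d)):
    X=cloud(n,dd);Y=X.copy();Y[...,:2]=(X[...,:2]-o)@R
    k=(Y[...,2]>.085)&(Y[...,2]<.15)&(abs(Y[...,0])<.03)&(Y[...,1]>-.04)&(Y[...,1]<.04)&(Y[...,0]>-.022)
    P=Y[k];print(n,'glass st',len(P),P.min(0),P.max(0),P.mean(0),'mid',(P.min(0)+P.max(0))/2)
    if len(P)>20:
        c=P-P.mean(0);v=np.linalg.svd(c,full_matrices=False)[2][2];print('normal',v,np.degrees(np.arctan2(v[1],v[0])))
        l=np.linalg.svd(c[:,:2],full_matrices=False)[2][1];print('normal xy',l,np.degrees(np.arctan2(l[1],l[0])))
    k=(Y[...,2]>.095)&(Y[...,2]<.14)&(Y[...,0]<-.12)&(Y[...,0]>-.2)&(abs(Y[...,1]+.03)<.05);P=Y[k]
    if len(P):
        print('handle rear',len(P),np.median(P,0),P.min(0))
m=np.hstack([cv2.resize(q[160:260,220:320,::-1],(400,400),interpolation=2),cv2.resize(p[170:290,280:400,::-1],(400,400),interpolation=2)]);cv2.imwrite('pics/c9.png',m)
```

```text
13.5 [ 0.4772 -0.0612  0.1045] [ 3.1411 -0.001   0.1619] 40.483914613723755 [ 0.0582  0.3271 -0.8365]
top glass st 50 [-0.0171 -0.0131  0.1063] [0.0151 0.0054 0.1411] [-0.0036 -0.0053  0.1275] mid [-0.001  -0.0038  0.1237]
normal [ 0.3473  0.9126 -0.2157] 69.16682302900261
normal xy [-0.3695 -0.9292] -111.68711289583374
handle rear 52 [-0.1492 -0.0409  0.1239] [-0.1634 -0.0479  0.1168]
side glass st 153 [-0.0204 -0.0149  0.0985] [0.0154 0.0071 0.1416] [-0.0013 -0.0038  0.1214] mid [-0.0025 -0.0039  0.12  ]
normal [-0.3667 -0.9295 -0.0408] -111.52950029337421
normal xy [-0.3652 -0.9309] -111.42041762606922
handle rear 105 [-0.1409 -0.0408  0.1235] [-0.1634 -0.0483  0.114 ]
```

Call:
{"method": "move_arm", "body": {
  "rows": [
    [[0,0,0,0,0,-0.15,4],[0,0,0,0,0,-0.15,4],[0,0,0,0,0,-0.15,4],[0,0,0,0,0,-0.15,4],[0,0,0,0,0,-0.15,4]]
  ]
}}

```text
clock: 14.0
position: [0.4767, -0.0607, 0.104]
tool_rot: [-3.142, 0.0, 0.142]
force: [-0.5, -0.2, 0.0]
width: 0.114
grip_force: 40.5
```

Run:
```python
from h import *
np.set_printoptions(precision=4,suppress=True)
q,e=grab('top','top11');p,d=grab('side','side11');s=arm.state();print(s['clock'],s['position'],s['tool_rot'],s['grip_force'],abs(s['joint_vel']).max())
X=cloud('top',e);k=(X[...,2]>.046)&(X[...,2]<.062)&(abs(X[...,0]-.52)<.05)&(abs(X[...,1]-.365)<.03);print('cap',k.sum(),(X[k].min(0)+X[k].max(0))/2)
o=np.array([.5768,-.0462]);A=np.radians(-6);R=np.array([[np.cos(A),-np.sin(A)],[np.sin(A),np.cos(A)]])
Y=cloud('side',d);Y[...,:2]=(Y[...,:2]-o)@R
k=(Y[...,2]>.095)&(Y[...,2]<.145)&(abs(Y[...,0])<.022)&(abs(Y[...,1])<.03);P=Y[k];c=P-P.mean(0);v=np.linalg.svd(c,full_matrices=False)[2][2]
print((P.min(0)+P.max(0))/2,v,np.degrees(np.arctan(v[1]/v[0])))
print(arm.sign_off())
```

```text
14.1 [ 0.4768 -0.0607  0.104 ] [3.1416 0.     0.1415] 40.47826588153839 0.001984693658410229
cap 41 [0.522  0.3653 0.0542]
[-0.0027 -0.0054  0.1198] [0.4126 0.9108 0.0146] 65.6301066188093
the job is handed in; nothing more can be done
None
```

The job is handed in, with no verdict returned: by my measurements the dimmer is on the long line to about 2 mm, and the mirror is held still on the microscope's axis to within a few mm, facing the sight point to within about 1° (65.6° measured, about 65.5° needed).

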